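# Unlock the lid stay and close the specimen case

## Robot

A 7-joint arm with a two-finger parallel gripper is mounted at the origin on the work surface. World frame = base frame: x ahead of the robot, y to its left, z up, the work surface at z = 0. Lengths are in m, angles in rad, forces in N, time in s.
With the tool pointing down it reaches from about 0.35 to 0.9 m from the base axis. Payload 19.9 kg.
Tool frame: the origin (TCP) lies between the finger pads; the fingertips stand 19 mm ahead of it and the grasp point (between the pads) is the TCP (bot.nose_length is the distance from the TCP to the fingertips, in m); z points along the fingers, x is the direction in which the jaws open and shut, and the axes are right-handed (so a half turn about z gives the same grasp; the last joint's range is limited). The gripper opens to 85 mm and grips with 20 to 120 N. Pads are 22 mm wide; open, the fingers measure 114 mm over their backs; the gripper's body (76 mm by 85 mm) begins 54 mm behind the grasp point. The pads swing forward as they close: fully open they stand 13 mm farther back than shut.
Start: joints at [-1.22, 0.417, -0.01, 1.614, 0.005, 1.111, -0.053], TCP at [0.239, 0.578, 0.23] pointing down, gripper open.
Joint ranges: [-2.81, 2.81], [-0.39, 2.02], [-1.27, 1.25], [0.06, 2.57], [-1.19, 4.33], [0.19, 2], [-2.82, 2.82]. Speed limits (rad/s): [1.89, 1.89, 2.39, 2.39, 3.01, 3.01, 3.01].

## Interface

Orientations are given as a unit quaternion [x, y, z, w].
In Python, from plant import bot, optics, ticket gives the robot as it stands.
- The arm moves only by the tool arm_command, never from a script. Its argument "deltas" is text: rows parted by semicolons, each of 7 numbers parted by spaces: the turn, a rotation vector about the tool's x, y, z in rad, then the shift along the tool's x, y, z in cm, then the closure, from 0 (fully open) to 1 (shut). In form: rx ry rz dx dy dz fingers; .... A call has 1 to 10 rows; each row shifts and turns the commanded pose from where the row before left it, along the tool's axes as they then stand; what a row does not reach is not made up. A row lasts 1/12 s, in which the tool goes at most 41.7 mm and 7.16 degrees, less where a joint would pass 70% of its speed; a pose out of reach is approached as far as the arm can. A call with a gripper value outside its range is refused whole. The fingers move at their own pace and stop on an object; "force" is the grip in N (left out, the last holds). Time passes only in rows, so rows that do not move let the fingers close. It gives the time, the measured TCP pose, the force and the opening at its end, in the units of the state.
- bot.read_state(): the state, without advancing time (a new reading comes with each control period).
- optics.read_camera(name): name is "side" or "top"; returns the picture (420x560x3 uint8, red, green, blue); there is no depth.
- optics.camera_params(name): a dict with "intrinsics" (3x3 intrinsics, pixels), "D" ([k1, k2, p1, p2, k3] as OpenCV has them; the pictures are not rectified), "R" (3x3) and "t" (3): a world point X has camera coordinates R X + t. Camera axes: x right, y down, z forward; pixel columns grow to the right and rows downward; lengths in m; the calibration is good to about 2 mm. A picture is of the moment at which its call begins. camera_params takes no time and is no camera call.
- ticket.hand_in(): hands the job in, once; it reports no verdict.
The state is a dict: "t": time; "qpos": joint angles; "qd": joint speeds; "joint_efforts": joint torques, N m; "tcp_pos": TCP position; "tool_rot": TCP orientation; "ft_force": force on the tool from outside, world axes, zero at the start; "moment": the same for the moment, N m; "opening": opening from 0.0 (shut) to 1.0 (fully open).
Only numpy, scipy, OpenCV 4.12 (cv2) and the standard library are available. Lean on these libraries where they do the work, as an engineer would, in place of code of your own. Each camera call takes 0.05 s, during which the arm holds its last target. There are 200 camera calls.

## Task

The lid of the white specimen case is propped open by a folding metal stay on the end of the case. Take the black knob at the stay's knee and lift the knee up, well past centre, so that the stay stays unlocked, without wrenching its bracket out of place; then lower the lid by its bar handle, without letting it bang, until it is fully closed. Let go and leave the other things on the table where they are.

Things in the scene. Friction and masses are not known exactly. Their poses are not given: they have to be found in the camera images.
- case: White plastic specimen case fixed to the table, 200 long (own x) x 170 deep (own y) x 100 mm high, open top; origin at the centre of its underside, z up. The lid's hinge runs along own x on the rim at own y = +85 mm; the front is own -y. A folding metal stay (two flat links joined at a knee) outside its +x end face props the lid.
- stay_slot (a point): Pivot axis of the stay's lower link, shifted 38 mm out along own x to the plane of the knob's middle (own x = 146, y = -50 mm, 88 mm above the table). The knob is clamped in a slot along the lower link: its centre circles this point at 34 mm nominally, but really at anything from 24 to 44 mm, fixed and unmeasured; feel or look for it. The lower link (pivot to knee) is 38 mm long.
- stay (a joint): Angle of the lower link, 0 = locked on its stop: it points to own +y, rising at 0.39 rad. Grows as the knee is lifted up and over towards the front (own -y); elevation from +y = 0.39 + angle. A spring resists (6 to 13 N at the knob). In line at about 0.17; let go below 0.6 it may fall back locked, above 0.7 it stays and the lid can move. About 2.3 with the lid shut. Locked, it is stiff along the link.
- bracket (a joint): Shift of the bracket that carries the stay's pivot, along own y of the case (m); 0 at the start. It is only clamped to the plate by screws: pushing or pulling the stay along the case (own y) with more than some 10 N, or forcing the lid down while the stay is locked, makes it slip.
- knob_slot (a point): Middle of the slot in the lower link, shifted to the plane of the knob's middle; moves with the link. The knob's true centre is up to 10 mm from this point either way along the link. The knob is a black cylinder 16 mm in diameter and 34 mm long, axis along own x of the case (own x = 130 to 164 mm), on a thinner steel pin; nothing else is within 12 mm of its sides.
- lid (a joint): Opening of the lid in rad: 0 = fully closed, flat on the rim (hard stop); about 1.24 when propped by the locked stay, where it does not go down. The hinge is stiff: with the stay unlocked the lid stays where it is left, even a little ajar, and takes 1 to 6 N at the handle to move, down to the stop.
- lid_hinge (a point): Middle of the lid's hinge axis (along own x of the case), 100 mm above the table.
- lid_bar (a point): Middle of the lid's bar handle: a round bar 10 mm thick, 100 mm long, parallel to the hinge, 208 mm from the hinge line and 38 mm beyond the lid's free edge (33 mm of clear space for a finger), level with the middle of the 14 mm thick lid; it turns with the lid. The lid is 200 mm wide (own x) and 170 mm deep.
- tube_rack: Bystander: white tube rack with a few tubes, 182 x 72 x 70 mm (96 with the tubes), loose, in front of the case; origin at the centre of its underside.
- stamp: Bystander: self-inking stamp, 45 x 70 x 53 mm, loose; origin at the centre of its underside.
- pen_cup: Bystander: dark pen cup, 76 mm across, 90 mm high (pens to 140), loose, behind the case; origin at the centre of its underside.

How it is judged:
On the way, in this order (a step that is already met when the one before it is completed fails the run):
1. the stay is unlocked: its knee is lifted past centre (stay above 0.65 rad) while the lid is still up (above 0.85 rad) (value of joint stay above 0.65 rad and value of joint lid above 0.85 rad), for 0.2 s.
2. the lid is fully closed (below 0.015 rad) (value of joint lid below 0.015 rad), for 0.1 s.
At the end, for the whole second after the job is handed in: The lid is fully closed (below 0.015 rad, that is within 3 mm at its free edge) and at rest, the stay folded down with it (above 2.0 rad) (value of joint lid below 0.015 rad and velocity of joint lid below 0.05 rad/s and value of joint stay above 2 rad); the robot touches nothing.
It fails at once if the stay is wrenched: its bracket slips more than 3 mm either way (value of joint bracket above 0.003 m or value of joint bracket below -0.003 m).
It fails at once if the lid bangs: near closed (below 0.12 rad) it falls faster than 1 rad/s (value of joint lid below 0.12 rad and velocity of joint lid below -1 rad/s).
It fails at once if the tube rack, the stamp or the pen cup is moved more than 15 mm (distance of any of tube_rack, stamp, pen_cup from where it was at the start of the episode above 0.015 m).
It also fails if it takes over 72 s, if anything falls off the work surface, if the arm or the gripper's body presses on something with over 40 N, if the wrist force passes 120 N, or if a joint passes its speed limit or range.

## Working session

There is one attempt and no reset: what is moved stays moved. The work goes in short steps, Python scripts to look and compute and a tool call to move; the robot and the scene stay as the last step left them, time stands still between calls to the robot, and variables do not carry over. Pictures are saved under pics/ and viewed, about 8 in all and at most 12, crops included, and the job is handed in when it is done.

Besides the shell and the picture viewer there is one more tool, called after "Call:" as name(argument=value, ...) on one line, values as JSON. arm_command: Moves the arm, as the interface text tells. Its arguments: {"type":"object","properties":{"deltas":{"type":"string"},"force":{"type":"number"}},"required":["deltas"]}

```bash
mkdir -p pics; ls
python3 - <<'E'
from plant import bot, optics
import cv2,numpy as np
for n in("side","top"):
    im=optics.read_camera(n); cv2.imwrite(f"pics/{n}0.png",im[:,:,::-1])
    p=optics.camera_params(n); print(n,{k:np.round(v,4).tolist() for k,v in p.items()}, "cam", np.round(-np.array(p["R"]).T@p["t"],3))
s=bot.read_state(); print(s)
E
```

```text
pics
side {'intrinsics': [[477.035, 0.0, 272.0172], [0.0, 477.035, 218.6772], [0.0, 0.0, 1.0]], 'D': [-0.046, 0.0, 0.0, 0.0, 0.0], 'R': [[0.913, -0.4079, -0.0062], [-0.2375, -0.5192, -0.821], [0.3316, 0.751, -0.5709]], 't': [-0.5328, 0.3093, 1.0258]} cam [ 0.22  -0.827  0.836]
top {'intrinsics': [[471.9098, 0.0, 274.7544], [0.0, 471.9098, 212.2528], [0.0, 0.0, 1.0]], 'D': [-0.1322, 0.0, 0.0, 0.0, 0.0], 'R': [[-0.0147, -0.9995, 0.0272], [-0.9968, 0.0125, -0.0796], [0.0792, -0.0283, -0.9965]], 't': [0.0001, 0.5971, 1.4131]} cam [0.483 0.033 1.456]
{'t': 0.1, 'qpos': array([-1.22050342,  0.41792039, -0.01030015,  1.61408349,  0.00471702,
        1.11067851, -0.05299633]), 'qd': array([-0.0023823 , -0.00020592, -0.00020882, -0.00248382, -0.00017592,
       -0.0006776 ,  0.00037971]), 'joint_efforts': array([ 2.43257455e-03, -8.65808058e+01,  6.81272596e-01, -4.35627615e+01,
        1.93456438e-02,  4.93816988e-03,  7.56782924e-05]), 'tcp_pos': array([0.23855534, 0.57736485, 0.22963184]), 'tool_rot': array([ 8.31213101e-01,  5.55953681e-01, -4.13467845e-04,  3.36843643e-04]), 'ft_force': array([ 0.55307427, -0.17101657, -0.36228302]), 'moment': array([-0.00790275, -0.01179928,  0.016964  ]), 'opening': 0.9985341631973996}
```

View pics/side0.png

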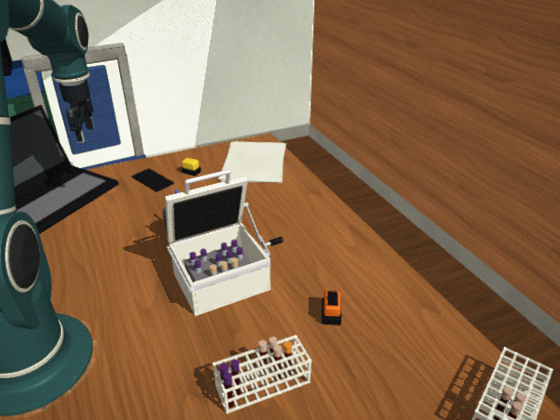

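View pics/top0.png

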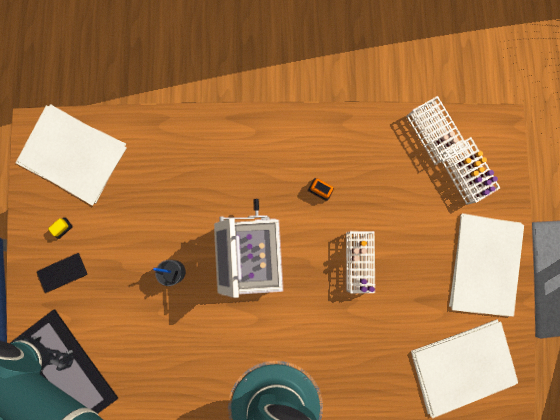

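The side view shows the case near (220,250), knob at (275,241), rack (262,372) and stamp (332,306). In the top view the case rim is around (250,257), the knob points up at (256,206), and own +x is roughly world +x. I'll zoom in on both for corners.

Run:
```python
import cv2
a=cv2.imread("pics/side0.png")[160:320,155:300]; b=cv2.imread("pics/top0.png")[185:310,205:300]
a=cv2.resize(a,None,fx=3.6,fy=3.6,interpolation=cv2.INTER_CUBIC)[:576]; b=cv2.resize(b,None,fx=2.9,fy=4.6,interpolation=cv2.INTER_CUBIC) if 0 else cv2.resize(b,None,fx=2.9,fy=2.9,interpolation=cv2.INTER_CUBIC)
import numpy as np
o=np.zeros((600,800,3),np.uint8); o[:a.shape[0],:a.shape[1]]=a; o[:b.shape[0],523:523+b.shape[1]]=b[:,:277]
cv2.imwrite("pics/z.png",o); print(a.shape,b.shape)
```

```text
(576, 522, 3) (362, 276, 3)
```

View pics/z.png

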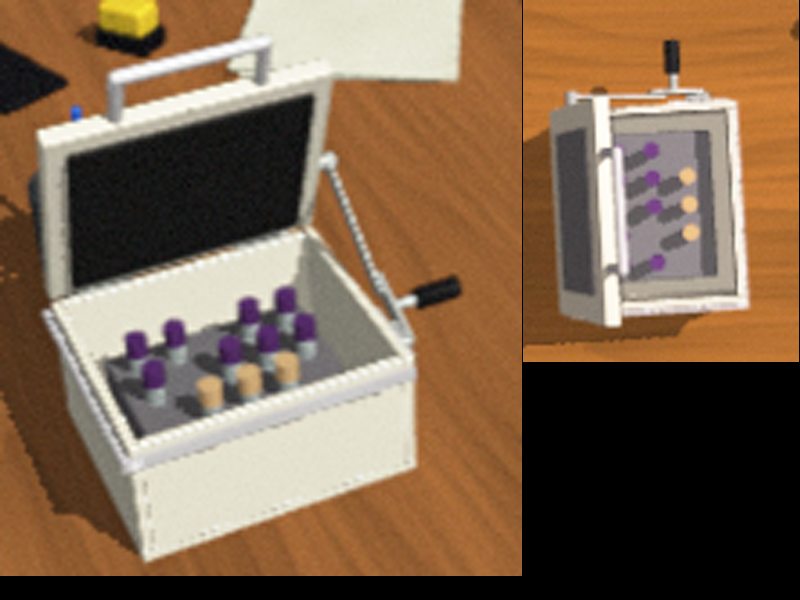

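The zoom shows bottom-front corners (side image) at (196,315) and (270,289), top-view rim front corners at (279,219.5) and (282.6,291), and the knob clear in both views. Triangulating.

```bash
cat > h.py <<'E'
import numpy as np, cv2
from plant import bot, optics
from scipy.spatial.transform import Rotation as R
def ray(n,px):
    p=optics.camera_params(n); K=np.array(p["intrinsics"]);D=np.array(p["D"])
    u=cv2.undistortPoints(np.array([[px]],float),K,D)[0,0]
    Rm=np.array(p["R"]); return -Rm.T@np.array(p["t"]), Rm.T@np.array([u[0],u[1],1])
def plane(n,px,z): o,d=ray(n,px); return o+d*(z-o[2])/d[2]
def tri(a,b):
    (o1,d1),(o2,d2)=ray("side",a),ray("top",b)
    s=np.linalg.lstsq(np.c_[d1,-d2],o2-o1,rcond=None)[0]
    p,q=o1+s[0]*d1,o2+s[1]*d2; return (p+q)/2,np.linalg.norm(p-q)
def proj(n,X):
    p=optics.camera_params(n)
    return cv2.projectPoints(np.atleast_2d(X).astype(float),cv2.Rodrigues(np.array(p["R"]))[0],np.array(p["t"]),np.array(p["intrinsics"]),np.array(p["D"]))[0][:,0]
E
python3 - <<'E'
from h import *
np.set_printoptions(precision=4,suppress=True)
fl,fr=plane("side",(196.1,315),0),plane("side",(270,289.2),0)
print("bottom front",fl,fr,np.linalg.norm(fl-fr))
tl,tr=plane("top",(282.6,291.2),.1),plane("top",(279.1,219.5),.1)
print("top front",tl,tr,np.linalg.norm(tl-tr))
sl,sr=plane("side",(191.7,289.4),.1),plane("side",(269.4,260.6),.1); print("side rim",sl,sr)
c={}
for n,(x0,x1,y0,y1) in dict(side=(262,290,232,250),top=(248,264,193,214)).items():
    g=cv2.imread(f"pics/{n}0.png")[y0:y1,x0:x1].max(2); m=g<55
    y,x=np.nonzero(m); P=np.c_[x+x0,y+y0].astype(float); mu=P.mean(0); v=np.linalg.svd(P-mu)[2][0]; e=(P-mu)@v
    c[n]=mu; print(n,mu,len(P),mu+v*e.min(),mu+v*e.max())
k,err=tri(c["side"],c["top"]); print("knob",k,err)
for a in [(fl,fr),(tl,tr)]:
    x=(a[1]-a[0])[:2]; yaw=np.arctan2(x[1],x[0]); 
    ex=np.array([np.cos(yaw),np.sin(yaw)]);ey=np.array([-ex[1],ex[0]])
    o=(a[0]+a[1])[:2]/2+ey*.085; d=k[:2]-o; print("yaw",yaw,"orig",o,"knob own",d@ex,d@ey,k[2])
print(plane("top",(171,271),.09),"cup"); print(plane("top",(361,262),.07),"rack");print(plane("top",(321,188),.05),"stamp")
E
```

```text
bottom front [ 0.3763 -0.0196  0.    ] [ 0.5732 -0.0108  0.    ] 0.19711035387856987
top front [ 0.3645 -0.025   0.1   ] [ 0.5699 -0.0181  0.1   ] 0.20552985505880525
side rim [ 0.3711 -0.0368  0.1   ] [ 0.5698 -0.017   0.1   ]
side [276.1525 240.7797] 59 [281.7166 239.0749] [270.4663 242.5219]
top [255.9512 204.    ] 41 [255.189  198.8249] [256.6943 209.045 ]
knob [0.6163 0.0477 0.0999] 0.0015009582900150594
yaw 0.04455682874372048 orig [0.4709 0.0697] knob own 0.14420092455496292 -0.028450376047899652 0.09988704729286413
yaw 0.03348517623537838 orig [0.4643 0.0634] knob own 0.1513135013923191 -0.020735714057041787 0.09988704729286413
[0.4256 0.2955 0.09  ] cup
[ 0.4428 -0.2595  0.07  ] rack
[ 0.6665 -0.1479  0.05  ] stamp
```

```bash
cat >> h.py <<'E'
YAW=0.04
def own(v): return R.from_euler('z',YAW).apply(v)
def tilt(deg):  # tool z = (0,-sin,-cos) own, tool y = own +x
    a=np.radians(deg); z=np.array([0,-np.sin(a),-np.cos(a)]); y=np.array([1.,0,0]); x=np.cross(y,z)
    return R.from_euler('z',YAW)*R.from_matrix(np.c_[x,y,z])
def todo(p,Rt,turn_first=False):
    s=bot.read_state(); Rc=R.from_quat(s["tool_rot"]); w=(Rc.inv()*Rt).as_rotvec(); dw=np.array(p)-s["tcp_pos"]
    print("rotvec tool",w.round(3),"ang deg",np.degrees(np.linalg.norm(w)).round(2)); print("shift cm in current axes",(Rc.inv().apply(dw)*100).round(2),"in target axes",(Rt.inv().apply(dw)*100).round(2))
E
python3 - <<'E'
from h import *
s=bot.read_state(); k=np.array([.616,.048,.100])+own([.008,0,0]); Rt=tilt(50)
todo(k-Rt.apply([0,0,.15]),Rt); print(k)
E
```

```text
rotvec tool [-0.188 -0.858 -0.404] ang deg 55.38
shift cm in current axes [-23.74  51.02   3.35] in target axes [-25.04  36.4   35.01]
[0.6239936  0.04831991 0.1       ]
```

Call:
arm_command(deltas="0 0 0 -0.5 1 -3 0; 0 0 0 -1.5 3 -2 0; 0 0 0 -1.5 3.2 -1.5 0; 0 0 0 -1.5 3.2 -1 0; 0 0 0 -1.5 3.2 0 0; 0 0 0 -1.5 3.2 0 0.3; 0 0 0 -1.5 3.2 0 0.5; 0 0 0 -1.5 3.2 0 0.5; 0 0 0 -1.5 3.2 0 0.5; 0 0 0 -1.5 3.2 0 0.5")

```text
t: 0.93
tcp_pos: [0.4595, 0.3336, 0.3051]
tool_rot: [0.831, 0.556, -0.0, 0.0]
ft_force: [0.2, 0.4, 0.8]
opening: 0.499
```

Call:
arm_command(deltas="-0.02 -0.1 -0.05 -1.5 3.2 0 0.5; -0.02 -0.1 -0.05 -1.5 3.2 0 0.5; -0.02 -0.1 -0.05 -1.5 3 0 0.5; -0.02 -0.1 -0.05 -1 2 0 0.5; -0.02 -0.1 -0.05 0 0 0 0.5; -0.02 -0.1 -0.05 0 0 0 0.5; 0 0 0 0 0 0 0.5")

```text
t: 1.52
tcp_pos: [0.5479, 0.2506, 0.3119]
tool_rot: [0.698, 0.649, -0.216, 0.214]
ft_force: [-1.0, 1.1, -0.3]
opening: 0.501
```

Run:
```python
from h import *
s=bot.read_state(); k=np.array([.624,.048,.100]); Rt=tilt(50)
todo(k-Rt.apply([0,0,.15]),Rt); print(s)
```

```text
rotvec tool [-0.058 -0.254 -0.091] ang deg 15.8
shift cm in current axes [ 0.02  7.49 14.32] in target axes [ 3.02  6.79 14.36]
{'t': 1.5167, 'qpos': array([-0.83982609,  0.54613392,  0.21025391,  1.37538272,  0.36107994,
        1.63539941,  0.80953667]), 'qd': array([ 0.0314657 , -0.05850197,  0.01682033,  0.03044314, -0.10470818,
       -0.07936679, -0.0343152 ]), 'joint_efforts': array([   5.41923612, -101.07650042,   12.38984674,  -47.40821242,
          4.91956696,    3.66027609,    0.70108663]), 'tcp_pos': array([0.54793903, 0.25055589, 0.31185535]), 'tool_rot': array([ 0.6975955 ,  0.64873306, -0.21581279,  0.21431465]), 'ft_force': array([-1.00655973,  1.09999347, -0.27080828]), 'moment': array([ 0.75465719,  0.00887588, -0.03013642]), 'opening': 0.500942707396946}
```

Call:
arm_command(deltas="0 0 0 0 2 0 0.5; 0 0 0 0 3 0 0.5; 0 0 0 0 2.5 0 0.5; -0.02 -0.1 -0.04 0 0 1 0.5; -0.02 -0.1 -0.04 0 0 2 0.5; -0.01 -0.05 -0.01 0 0 2 0.5; 0 0 0 0 0 2 0.5; 0 0 0 0 0 0 0.5; 0 0 0 0 0 0 0.5")

```text
t: 2.27
tcp_pos: [0.6242, 0.1932, 0.2663]
tool_rot: [0.635, 0.65, -0.291, 0.299]
ft_force: [-0.4, -0.0, 1.0]
opening: 0.498
```

Run:
```python
from h import *
s=bot.read_state(); k=np.array([.624,.048,.100]); Rt=tilt(50)
todo(k-Rt.apply([0,0,.10]),Rt); print(s["qpos"],s["tcp_pos"])
```

```text
rotvec tool [-0.011 -0.012 -0.011] ang deg 1.12
shift cm in current axes [ 3.27 -0.51 11.85] in target axes [ 3.42 -0.6  11.81]
[-0.80635155  0.72297288  0.26783278  1.31427686  0.53718799  1.61715385
  0.92099693] [0.62423441 0.19321301 0.26634247]
```

Call:
arm_command(deltas="-0.01 -0.01 -0.01 1.2 -0.2 2 0.5; 0 0 0 1.2 -0.2 3 0.5; 0 0 0 1 -0.2 3 0.5; 0 0 0 0 0 1.8 0.5; 0 0 0 0 0 1 0.5; 0 0 0 0 0 1 0.5; 0 0 0 0 0 0 0.5; 0 0 0 0 0 0 0.5")

```text
t: 2.93
tcp_pos: [0.6216, 0.1263, 0.1653]
tool_rot: [0.629, 0.654, -0.291, 0.304]
ft_force: [-0.1, 0.3, -0.5]
opening: 0.501
```

Run:
```python
from h import *
s=bot.read_state(); k=np.array([.624,.048,.100]); Rt=tilt(50)
todo(k,Rt); print(s["qpos"],s["tcp_pos"],s["ft_force"])
o=np.zeros((560,800,3),np.uint8)
a=optics.read_camera("side")[150:290,200:340,::-1];b=optics.read_camera("top")[150:290,200:300,::-1]
a=cv2.resize(a,(448,448),interpolation=2);b=cv2.resize(b,(340,476),interpolation=2)
o[:448,:448]=a;o[:476,455:795]=b;cv2.imwrite("pics/a1.png",o)
```

```text
rotvec tool [ 0.002 -0.003 -0.001] ang deg 0.22
shift cm in current axes [-0.07 -0.09 10.2 ] in target axes [-0.04 -0.07 10.2 ]
[-0.75722627  0.7670873   0.2741713   1.49934149  0.57116944  1.38826879
  0.84366036] [0.62158518 0.12631171 0.16527239] [-0.07912707  0.28259673 -0.46843984]
```

View pics/a1.png

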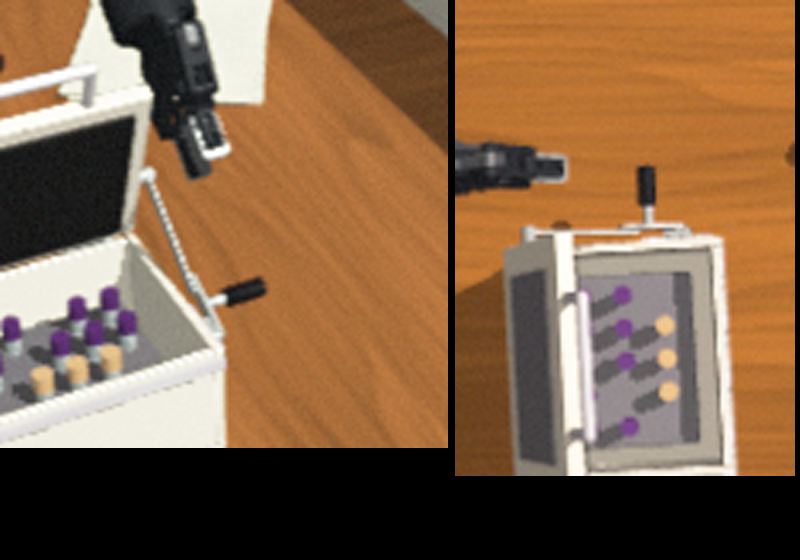

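The gripper hangs clear above and behind the knob, with its tips aligned to the knob's outer half. I'll advance along the tool axis, then close to a loose cage.

Call:
arm_command(deltas="0 0 0 0 0 2 0.5; 0 0 0 0 -0.1 2 0.5; 0 0 0 0 0 2 0.5; 0 0 0 0 0 1.5 0.5; 0 0 0 0 0 1 0.5; 0 0 0 0 0 1 0.5; 0 0 0 0 0 0.7 0.5; 0 0 0 0 0 0 0.5; 0 0 0 0 0 0 0.5")

```text
t: 3.78
tcp_pos: [0.6235, 0.0481, 0.0989]
tool_rot: [0.628, 0.654, -0.292, 0.304]
ft_force: [0.1, 0.2, -0.5]
opening: 0.503
```

Call:
arm_command(deltas="0 0 0 0 0 0 0.6; 0 0 0 0 0 0 0.65; 0 0 0 0 0 0 0.7; 0 0 0 0 0 0 0.7; 0 0 0 0 0 0 0.7; 0 0 0 0 0 0 0.7", force=20)

```text
t: 4.28
tcp_pos: [0.6233, 0.0478, 0.0987]
tool_rot: [0.628, 0.654, -0.292, 0.304]
ft_force: [-1.1, -0.2, 0.5]
opening: 0.299
```

Run:
```python
from h import *
s=bot.read_state(); k=np.array([.624,.048,.100]); Rt=tilt(50)
todo(k,Rt); print(s["qpos"],s["tcp_pos"],s["ft_force"],s["opening"])
o=np.zeros((560,800,3),np.uint8)
a=optics.read_camera("side")[190:290,220:320,::-1];b=optics.read_camera("top")[150:290,200:300,::-1]
a=cv2.resize(a,(448,448),interpolation=2);b=cv2.resize(b,(340,476),interpolation=2)
o[:448,:448]=a;o[:476,455:795]=b;cv2.imwrite("pics/a2.png",o)
```

```text
rotvec tool [ 0.001 -0.002 -0.   ] ang deg 0.14
shift cm in current axes [-0.09  0.07 -0.1 ] in target axes [-0.09  0.07 -0.1 ]
[-0.68400677  0.81276293  0.2979252   1.61427712  0.61728534  1.2033248
  0.8091082 ] [0.62334048 0.04778793 0.09870323] [-1.0615211  -0.22162254  0.49844921] 0.29943206538673317
```

View pics/a2.png

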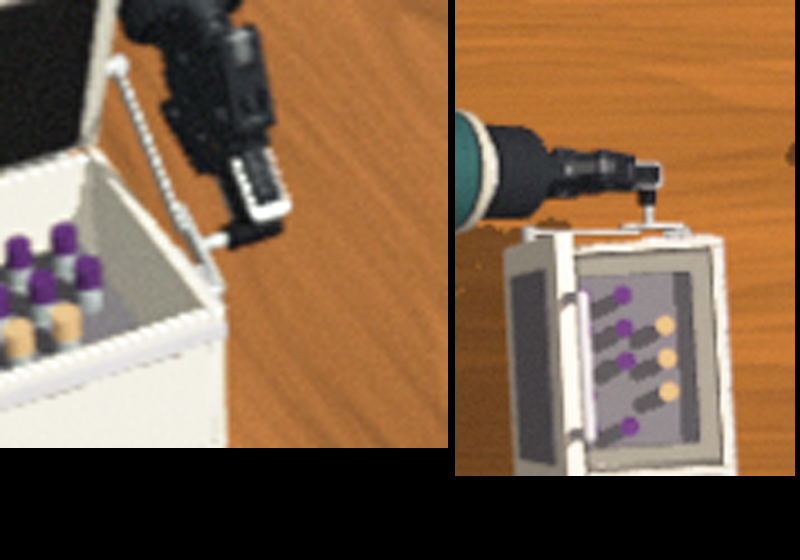

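The side view shows the upper finger over the knob and the lower one hidden; forces are nil, so it's a free cage. Lifting along tool -x with force checks.

Call:
arm_command(deltas="0 0 0 -0.15 0 0 0.72; 0 0 0 -0.15 0 0 0.74; 0 0 0 -0.1 0 0 0.74; 0 0 0 -0.1 0 0 0.74; 0 0 0 0 0 0 0.74")

```text
t: 4.8
tcp_pos: [0.6234, 0.0459, 0.1016]
tool_rot: [0.628, 0.655, -0.291, 0.304]
ft_force: [1.8, 5.8, -9.8]
opening: 0.262
```

Call:
arm_command(deltas="0 0 0 -0.1 0 0 0.74; 0 0 0 -0.1 0 0 0.74; 0 0 0 -0.1 0 0 0.74; 0 0 0 0 0 0 0.74")

```text
t: 5.13
tcp_pos: [0.6235, 0.0446, 0.1039]
tool_rot: [0.628, 0.655, -0.29, 0.304]
ft_force: [1.2, 9.2, -7.3]
opening: 0.26
```

Call:
arm_command(deltas="0 0 0 -0.1 0 -0.06 0.74; 0 0 0 -0.1 0 -0.06 0.74; 0 0 0 0 0 0 0.74")

```text
t: 5.38
tcp_pos: [0.6235, 0.0438, 0.1063]
tool_rot: [0.628, 0.655, -0.291, 0.304]
ft_force: [1.1, 8.4, -7.3]
opening: 0.259
```

Call:
arm_command(deltas="0 0 0 -0.1 0 -0.03 0.74; 0 0 0 -0.1 0 -0.03 0.74; 0 0 0 -0.1 0 -0.02 0.74; 0 0 0 0 0 0 0.74")

```text
t: 5.72
tcp_pos: [0.6235, 0.0427, 0.109]
tool_rot: [0.628, 0.655, -0.291, 0.304]
ft_force: [-0.0, 9.4, -8.0]
opening: 0.26
```

Call:
arm_command(deltas="0 0 0 -0.05 0 -0.1 0.74; 0 0 0 -0.05 0 -0.1 0.74; 0 0 0 0 0 0 0.74")

```text
t: 5.97
tcp_pos: [0.6233, 0.0432, 0.1111]
tool_rot: [0.628, 0.655, -0.291, 0.304]
ft_force: [-0.1, 6.3, -8.6]
opening: 0.261
```

Run:
```python
from h import *
s=bot.read_state(); print(s["tcp_pos"],s["ft_force"],R.from_quat(s["tool_rot"]).inv().apply(s["ft_force"]),s["moment"])
for n,(x0,x1,y0,y1) in dict(side=(220,320,190,290),top=(200,300,150,290)).items():
    cv2.imwrite(f"pics/b_{n}.png",optics.read_camera(n)[:,:,::-1])
a=cv2.imread("pics/b_side.png")[180:290,200:310];cv2.imwrite("pics/b.png",cv2.resize(a,(594,594),interpolation=2))
```

```text
[0.62329901 0.04317455 0.11109001] [-0.13304198  6.3323649  -8.64291246] [10.68794091  0.12996704  0.75333185] [ 3.10441923  0.11353502 -0.02264784]
```

View pics/b.png

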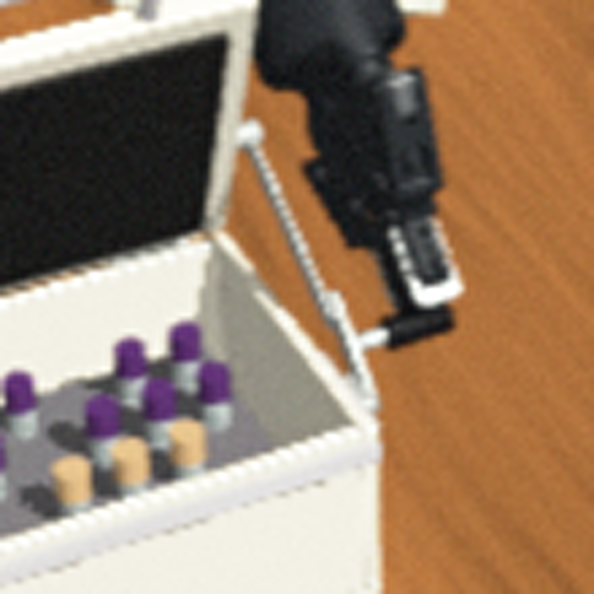

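The knee has risen, and the tool-frame force is purely normal (10.7 N). Continuing with a slight upward bias.

Call:
arm_command(deltas="0 0 0 -0.1 0 -0.04 0.74; 0 0 0 -0.1 0 -0.04 0.74; 0 0 0 -0.1 0 -0.04 0.74; 0 0 0 0 0 0 0.74")

```text
t: 6.4
tcp_pos: [0.6234, 0.0425, 0.1142]
tool_rot: [0.628, 0.655, -0.291, 0.304]
ft_force: [-1.3, 8.2, -5.7]
opening: 0.261
```

Call:
arm_command(deltas="0 0 0 -0.1 0 -0.03 0.74; 0 0 0 -0.1 0 -0.03 0.74; 0 0 0 -0.1 0 -0.03 0.74; 0 0 0 0 0 0 0.74")

```text
t: 6.73
tcp_pos: [0.6235, 0.0416, 0.1171]
tool_rot: [0.628, 0.655, -0.29, 0.304]
ft_force: [-1.4, 10.4, -4.9]
opening: 0.26
```

The force direction has turned towards the tips, so the knob is probably riding on the fingertip edge. I'll lower it back, then re-seat deeper and with more tilt, which puts less load along y.

Call:
arm_command(deltas="0 0 0 0.15 0 0 0.74; 0 0 0 0.2 0 0 0.74; 0 0 0 0.2 0 0 0.74; 0 0 0 0.25 0 0 0.74; 0 0 0 0.25 0 0 0.74; 0 0 0 0.25 0 0 0.74; 0 0 0 0.2 0 0 0.74; 0 0 0 0.2 0 0 0.74; 0 0 0 0 0 0 0.7; 0 0 0 0 0 0 0.62")

```text
t: 7.57
tcp_pos: [0.6232, 0.0501, 0.1049]
tool_rot: [0.628, 0.654, -0.292, 0.304]
ft_force: [-0.1, 0.2, 0.2]
opening: 0.383
```

Run:
```python
from h import *
s=bot.read_state(); print(s["tcp_pos"],s["ft_force"],R.from_quat(s["tool_rot"]).inv().apply(s["ft_force"]),s["opening"])
Rt=tilt(62); todo(np.array([.624,.048,.100])+Rt.apply([0,0,.007]),Rt)
c={}
for n in ("side","top"): cv2.imwrite(f"pics/c_{n}.png",optics.read_camera(n)[:,:,::-1])
a=cv2.imread("pics/c_side.png")[200:270,240:310];cv2.imwrite("pics/c.png",cv2.resize(a,(560,560),interpolation=2))
print(proj("side",[[.616,.048,.1]]),proj("side",[[.60,.048,.1]]))
```

```text
[0.62318332 0.05014566 0.10492786] [-0.05128881  0.24976006  0.20282433] [ 0.00692888 -0.04107991 -0.32312965] 0.383418029335735
rotvec tool [ 0.001 -0.211 -0.   ] ang deg 12.1
shift cm in current axes [0.09 0.07 1.17] in target axes [0.33 0.07 1.12]
[[275.72136731 240.74498889]] [[269.94894456 242.34776812]]
```

View pics/c.png

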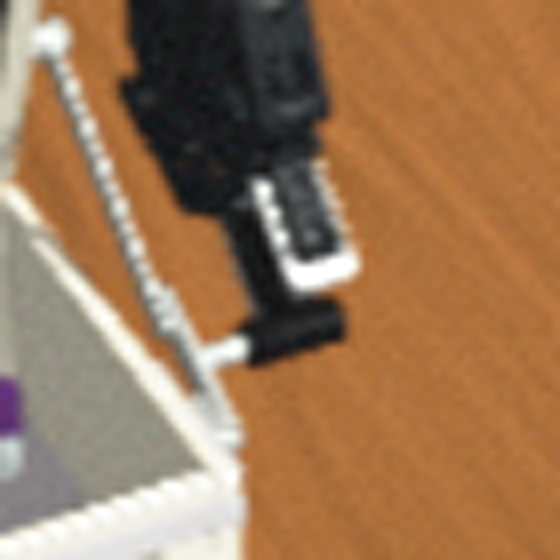

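The knob is back at its locked spot (side px 277,241), and it did sit at the very tips. Going deeper and tilting.

Call:
arm_command(deltas="0 0 0 0.1 0.05 0.5 0.6; 0 0 0 0 0 0.5 0.6; 0 0 0 0 0 0.4 0.6; 0 -0.1 0 0 0 0 0.6; 0 -0.11 0 0.1 0 0 0.6; 0 0 0 0 0 0 0.6; 0 0 0 0 0 0 0.6")

```text
t: 8.25
tcp_pos: [0.6236, 0.0413, 0.0927]
tool_rot: [0.593, 0.619, -0.356, 0.371]
ft_force: [0.4, -0.5, 0.5]
opening: 0.399
```

Run:
```python
from h import *
s=bot.read_state(); print(s["tcp_pos"],s["ft_force"],s["opening"])
Rt=tilt(62); todo(np.array([.624,.048,.100])+Rt.apply([0,0,.01]),Rt)
```

```text
[0.62362533 0.04132721 0.09269512] [ 0.38387176 -0.45197624  0.53262394] 0.39868231797586196
rotvec tool [ 0.001 -0.002  0.002] ang deg 0.19
shift cm in current axes [-0.33  0.06  0.07] in target axes [-0.33  0.06  0.07]
```

Call:
arm_command(deltas="0 0 0 -0.15 0 0 0.66; 0 0 0 -0.15 0 0 0.72; 0 0 0 0 0 0 0.74; 0 0 0 0 0 0 0.74")

```text
t: 8.58
tcp_pos: [0.6245, 0.0392, 0.0973]
tool_rot: [0.595, 0.619, -0.355, 0.371]
ft_force: [4.0, -0.7, -7.6]
opening: 0.256
```

Call:
arm_command(deltas="0 0 0 -0.1 0 0 0.74; 0 0 0 -0.1 0 -0.03 0.74; 0 0 0 -0.1 0 -0.03 0.74; 0 0 0 -0.1 0 -0.05 0.74; 0 0 0 0 0 0 0.74")

```text
t: 9.0
tcp_pos: [0.6244, 0.0387, 0.1007]
tool_rot: [0.594, 0.619, -0.355, 0.371]
ft_force: [4.6, 0.2, -11.8]
opening: 0.264
```

Call:
arm_command(deltas="0 0 0 -0.1 0 -0.05 0.74; 0 0 0 -0.1 0 -0.05 0.74; 0 0 0 -0.1 0 -0.04 0.74; 0 0 0 0 0 0 0.74")

```text
t: 9.33
tcp_pos: [0.624, 0.0383, 0.1043]
tool_rot: [0.594, 0.618, -0.356, 0.371]
ft_force: [2.1, -0.1, -11.5]
opening: 0.26
```

Now nearly all the load is vertical and Fy is about 0. Continuing.

Call:
arm_command(deltas="0 0 0 -0.1 0 -0.02 0.74; 0 0 0 -0.1 0 -0.02 0.74; 0 0 0 -0.1 0 -0.02 0.74; 0 0 0 -0.1 0 -0.02 0.74; 0 0 0 0 0 0 0.74")

```text
t: 9.75
tcp_pos: [0.624, 0.037, 0.108]
tool_rot: [0.594, 0.618, -0.356, 0.371]
ft_force: [3.1, -2.4, -16.0]
opening: 0.256
```

Call:
arm_command(deltas="0 0 0 -0.1 0 0 0.74; 0 0 0 -0.1 0 0 0.74; 0 0 0 -0.1 0 0 0.74; 0 0 0 -0.1 0 0 0.74; 0 0 0 0 0 0 0.74")

```text
t: 10.17
tcp_pos: [0.6241, 0.0353, 0.1115]
tool_rot: [0.594, 0.618, -0.356, 0.371]
ft_force: [1.1, -2.7, -22.0]
opening: 0.264
```

Run:
```python
from h import *
s=bot.read_state(); print(s["tcp_pos"],R.from_quat(s["tool_rot"]).inv().apply(s["ft_force"]))
for n in ("side","top"): cv2.imwrite(f"pics/d_{n}.png",optics.read_camera(n)[:,:,::-1])
a=cv2.imread("pics/d_side.png")[190:270,230:310];cv2.imwrite("pics/d.png",cv2.resize(a,(560,560),interpolation=2))
```

```text
[0.62409488 0.03526755 0.11153561] [18.09160587  0.94561744 12.79780471]
```

View pics/d.png

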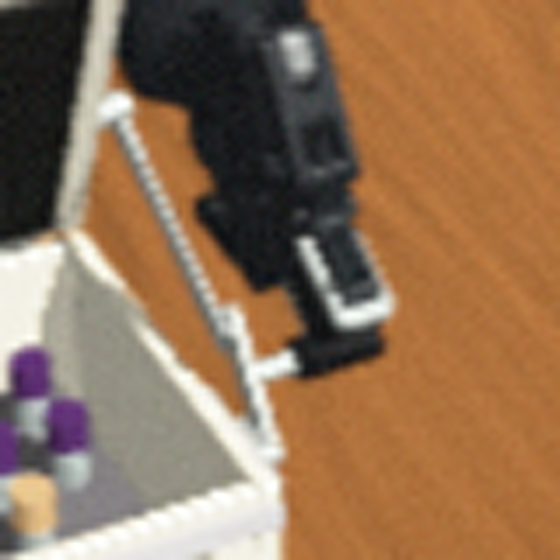

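Load is now too vertical (knob sticks to the pad and I'm pulling outward). Moving more towards -y.

Call:
arm_command(deltas="0 0 0 -0.05 0 0.1 0.74; 0 0 0 -0.05 0 0.1 0.74; 0 0 0 0 0 0 0.74")

```text
t: 10.52
tcp_pos: [0.6243, 0.0343, 0.1116]
tool_rot: [0.594, 0.619, -0.356, 0.371]
ft_force: [-3.2, 6.9, -16.1]
opening: 0.262
```

Call:
arm_command(deltas="0 0 0 -0.1 0 0.06 0.74; 0 0 0 -0.1 0 0.06 0.74; 0 0 0 0 0 0 0.74")

```text
t: 10.77
tcp_pos: [0.6243, 0.033, 0.1128]
tool_rot: [0.594, 0.619, -0.355, 0.371]
ft_force: [-4.7, 11.3, -13.9]
opening: 0.259
```

Call:
arm_command(deltas="0 0 0 0 0 -0.12 0.74; 0 0 0 -0.05 0 -0.03 0.74; 0 0 0 0 0 0 0.74")

```text
t: 11.02
tcp_pos: [0.6243, 0.033, 0.1137]
tool_rot: [0.594, 0.619, -0.356, 0.371]
ft_force: [-2.7, 6.0, -19.7]
opening: 0.262
```

Run:
```python
from h import *
s=bot.read_state(); print(s["tcp_pos"],s["ft_force"],s["moment"],R.from_quat(s["tool_rot"]).inv().apply(s["ft_force"]))
ims=[]
for n in ("side","top"): cv2.imwrite(f"pics/e_{n}.png",optics.read_camera(n)[:,:,::-1])
o=np.zeros((560,800,3),np.uint8)
a=cv2.imread("pics/e_side.png")[190:270,220:300];o[:480,:480]=cv2.resize(a,(480,480),interpolation=2)
b=cv2.imread("pics/e_top.png")[170:240,225:270];o[:490,484:799]=cv2.resize(b,(315,490),interpolation=2)
cv2.imwrite("pics/e.png",o)
# pivot end px
for el in(.39,.7,.9,1.1,1.3):
  for r in (.024,.034):
    P=np.array([.468,.067,0])+own([.147,-.05+r*np.cos(el),.088+r*np.sin(el)]); print(el,r,P,proj("side",P)[0])
```

```text
[0.62425255 0.0330065  0.11370687] [ -2.74814024   6.01064085 -19.69527665] [ 5.55040412  0.37857966 -0.48656309] [20.25089249 -2.50872617  3.89764633]
0.39 0.024 [0.61599421 0.04509849 0.09712452] [276.19496676 242.2814411 ]
0.39 0.034 [0.61562434 0.05434018 0.10092641] [274.55498911 239.11219315]
0.7 0.024 [0.61614783 0.04125996 0.10346122] [276.87885088 241.12043252]
0.7 0.034 [0.61584197 0.04890226 0.1099034 ] [275.50980655 237.44592356]
0.9 0.024 [0.6162853  0.03782513 0.10679985] [277.49666417 240.80936394]
0.9 0.034 [0.61603672 0.04403626 0.11463311] [276.37779681 236.98595699]
1.1 0.024 [0.61644655 0.03379603 0.10938898] [278.22653708 240.8631766 ]
1.1 0.034 [0.61626516 0.03832836 0.11830105] [277.40741616 237.04209175]
1.3 0.024 [0.61662515 0.02933326 0.1111254 ] [279.04030094 241.28374091]
1.3 0.034 [0.61651818 0.03200611 0.12076098] [278.55953774 237.62017493]
```

View pics/e.png

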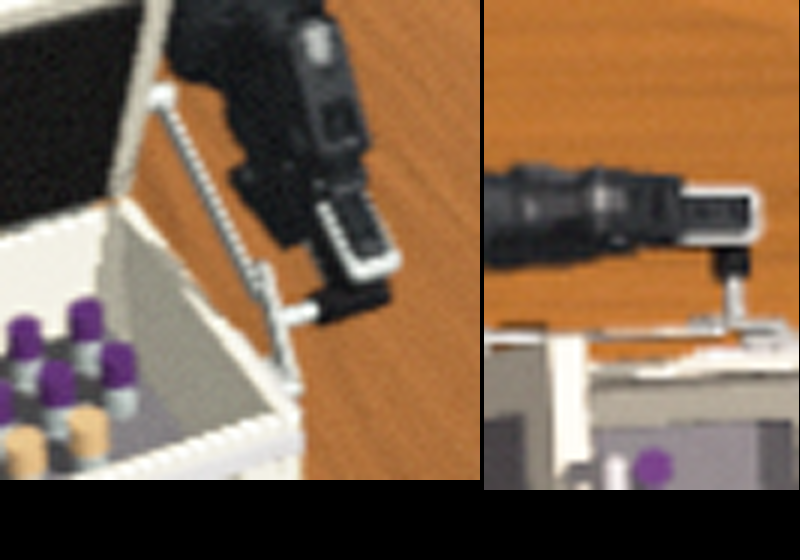

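The knee is past the in-line position (stay about 0.57), with Fy 6 and Fz 20 N. I'll close gently to take the knob properly, then turn the tool with the link so the twist helps.

Call:
arm_command(deltas="0 0.02 0 0 0 0 0.76; 0 0.02 0 0 0 0 0.78; 0 0 0 0 0 0 0.78", force=30)

```text
t: 11.37
tcp_pos: [0.6242, 0.0321, 0.114]
tool_rot: [0.602, 0.626, -0.344, 0.358]
ft_force: [-2.0, 4.2, -24.3]
opening: 0.225
```

Call:
arm_command(deltas="0 0.03 0 0 0 0 0.8; 0 0.03 0 0 0 0 0.82; 0 0 0 0 0 0 0.84; 0 0 0 0 0 0 0.84")

```text
t: 11.7
tcp_pos: [0.6241, 0.0319, 0.1134]
tool_rot: [0.612, 0.636, -0.326, 0.339]
ft_force: [1.6, -0.1, -30.9]
opening: 0.17
```

Call:
arm_command(deltas="0 0.03 0 -0.05 0 0.09 0.86; 0 0.03 0 -0.05 0 0.09 0.86; 0 0 0 0 0 0 0.86")

```text
t: 11.95
tcp_pos: [0.6242, 0.0301, 0.1137]
tool_rot: [0.622, 0.646, -0.307, 0.319]
ft_force: [-0.9, 7.0, -27.7]
opening: 0.169
```

Call:
arm_command(deltas="0 0.03 0 -0.05 0 0.08 0.86; 0 0.03 0 0 0 0 0.86; 0 0 0 0 0 0 0.86")

```text
t: 12.2
tcp_pos: [0.6242, 0.029, 0.1139]
tool_rot: [0.63, 0.655, -0.288, 0.3]
ft_force: [-1.1, 6.6, -25.6]
opening: 0.167
```

Call:
arm_command(deltas="0 0.04 0 -0.06 0 0.07 0.9; 0 0.04 0 0 0 0 0.9; 0 0.04 0 -0.06 0 0.06 0.9; 0 0 0 0 0 0 0.9")

```text
t: 12.53
tcp_pos: [0.6242, 0.0262, 0.1142]
tool_rot: [0.647, 0.672, -0.249, 0.26]
ft_force: [-0.0, 6.1, -25.5]
opening: 0.171
```

Call:
arm_command(deltas="0 0.04 0 -0.06 0 0.04 0.9; 0 0.04 0 0 0 0 0.9; 0 0.04 0 -0.06 0 0.04 0.9; 0 0 0 0 0 0 0.9")

```text
t: 12.87
tcp_pos: [0.6245, 0.025, 0.1145]
tool_rot: [0.661, 0.686, -0.21, 0.219]
ft_force: [0.8, 9.8, -25.0]
opening: 0.173
```

Run:
```python
from h import *
s=bot.read_state(); q=R.from_quat(s["tool_rot"]); print(s["tcp_pos"],s["ft_force"],s["moment"],q.inv().apply(s["ft_force"]),q.as_matrix()[:,2])
```

```text
[0.62446278 0.02500698 0.11453218] [  0.79767161   9.76779089 -24.98691512] [ 5.40287011 -0.21734574  0.03814686] [22.37133184  1.12653443 14.78669599] [ 0.0230218  -0.57683446 -0.81653659]
```

Call:
arm_command(deltas="0 0 0 0.05 0 -0.05 0.9; 0 0 0 0 0 0 0.9")

```text
t: 13.03
tcp_pos: [0.6245, 0.0255, 0.1143]
tool_rot: [0.66, 0.686, -0.211, 0.22]
ft_force: [2.5, 1.9, -24.0]
opening: 0.166
```

Run:
```python
from h import *
for n in ("side","top"): cv2.imwrite(f"pics/f_{n}.png",optics.read_camera(n)[:,:,::-1])
o=np.zeros((560,800,3),np.uint8)
a=cv2.imread("pics/f_side.png")[190:270,220:300];o[:480,:480]=cv2.resize(a,(480,480),interpolation=2)
b=cv2.imread("pics/f_top.png")[170:240,225:270];o[:490,484:799]=cv2.resize(b,(315,490),interpolation=2)
cv2.imwrite("pics/f.png",o)
```

```text
(no output)
```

View pics/f.png

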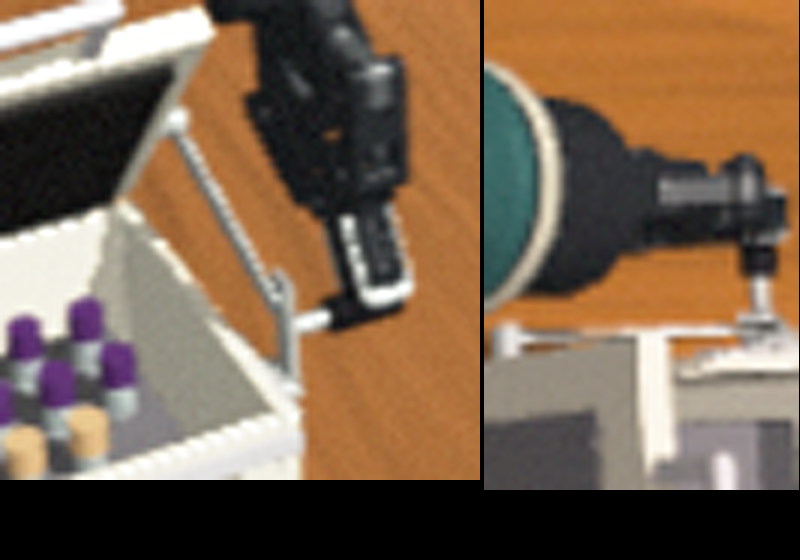

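The lower link now stands nearly upright and the lid has come down a little with it. Estimating the stay and lid angles from pixels.

Run:
```python
from h import *
np.set_printoptions(precision=2,suppress=True)
O=np.array([.468,.067,0])
P=lambda x,y,z: proj("side",O+own([x,y,z]))[0]
print("pivot",P(.108,-.05,.088), "meas (268.3,254.7)")
for el in np.arange(.39,1.7,.2): print("knee",el,P(.108,-.05+.038*np.cos(el),.088+.038*np.sin(el))-P(.108,-.05,.088),"meas (-1.1,-17.7)")
for th in np.arange(.7,1.3,.1): print("lid corner outer",th,P(.1,.085-.17*np.cos(th)+.014*np.sin(th),.1+.17*np.sin(th)+.014*np.cos(th)), P(.1,.085-.17*np.cos(th),.1+.17*np.sin(th)),"meas(255.3,193.7)")
```

```text
pivot [266.19 254.41] meas (268.3,254.7)
knee 0.39 [ -6.15 -12.34] meas (-1.1,-17.7)
knee 0.5900000000000001 [ -5.6  -13.68] meas (-1.1,-17.7)
knee 0.7900000000000001 [ -4.82 -14.5 ] meas (-1.1,-17.7)
knee 0.9900000000000002 [ -3.83 -14.74] meas (-1.1,-17.7)
knee 1.1900000000000004 [ -2.69 -14.39] meas (-1.1,-17.7)
knee 1.3900000000000006 [ -1.42 -13.46] meas (-1.1,-17.7)
knee 1.5900000000000003 [ -0.08 -11.97] meas (-1.1,-17.7)
lid corner outer 0.7 [259.77 208.  ] [261.5  213.73] meas(255.3,193.7)
lid corner outer 0.7999999999999999 [257.38 201.27] [259.28 206.85] meas(255.3,193.7)
lid corner outer 0.8999999999999999 [254.82 194.83] [256.87 200.19] meas(255.3,193.7)
lid corner outer 0.9999999999999999 [252.14 188.77] [254.3  193.83] meas(255.3,193.7)
lid corner outer 1.0999999999999999 [249.37 183.16] [251.62 187.86] meas(255.3,193.7)
lid corner outer 1.1999999999999997 [246.56 178.08] [248.85 182.37] meas(255.3,193.7)
lid corner outer 1.2999999999999998 [243.73 173.58] [246.03 177.4 ] meas(255.3,193.7)
```

Stay is about 1.0 rad and the lid about 0.95 rad, well past 0.65. Releasing the knob and backing out.

Call:
arm_command(deltas="0 0 0 0.06 0 0.08 0.85; 0 0 0 0.06 0 0.08 0.8; 0 0 0 0 0 0 0.7; 0 0 0 0 0 0 0.6; 0 0 0 0 0 0 0.55; 0 0 0 0 0 0 0.55; 0 0 0 0 0 -0.5 0.55; 0 0 0 0 0 -1 0.55; 0 0 0 0 0 -1.5 0.55; 0 0 0 0 0 -2 0.55")

```text
t: 13.97
tcp_pos: [0.6231, 0.0559, 0.1533]
tool_rot: [0.66, 0.687, -0.212, 0.22]
ft_force: [0.1, -0.5, -0.6]
opening: 0.449
```

Call:
arm_command(deltas="0 0 0 0 0 -3 0.5; 0 0 0 0 0 -3 0.5; 0 0 0 0 0 -4 0.5; 0 0 0 0 0 -4 0.5; 0 0 0 0 0 -4 0.5; 0 0 0 0 0 -4 0.5; 0 0 0 0 0 -3 0.5; 0 0 0 0 0 0 0.5")

```text
t: 14.63
tcp_pos: [0.6175, 0.2061, 0.3616]
tool_rot: [0.659, 0.688, -0.207, 0.221]
ft_force: [-0.2, 0.0, -0.4]
opening: 0.505
```

Run:
```python
from h import *
s=bot.read_state(); print(s["tcp_pos"],s["ft_force"],s["qpos"])
for n in ("side","top"): cv2.imwrite(f"pics/g_{n}.png",optics.read_camera(n)[:,:,::-1])
o=np.zeros((600,800,3),np.uint8)
a=cv2.imread("pics/g_side.png")[160:280,160:290];o[:480,:520]=cv2.resize(a,(520,480),interpolation=2)
b=cv2.imread("pics/g_top.png")[180:310,200:290];o[:390,525:795]=cv2.resize(b,(270,390),interpolation=2)
cv2.imwrite("pics/g.png",o)
```

```text
[0.61745476 0.20611853 0.36160614] [-0.21088887  0.03270678 -0.42308241] [-0.72507041  0.55014442  0.19177947  1.25483874  0.43578143  1.6507332
  1.03538025]
```

View pics/g.png

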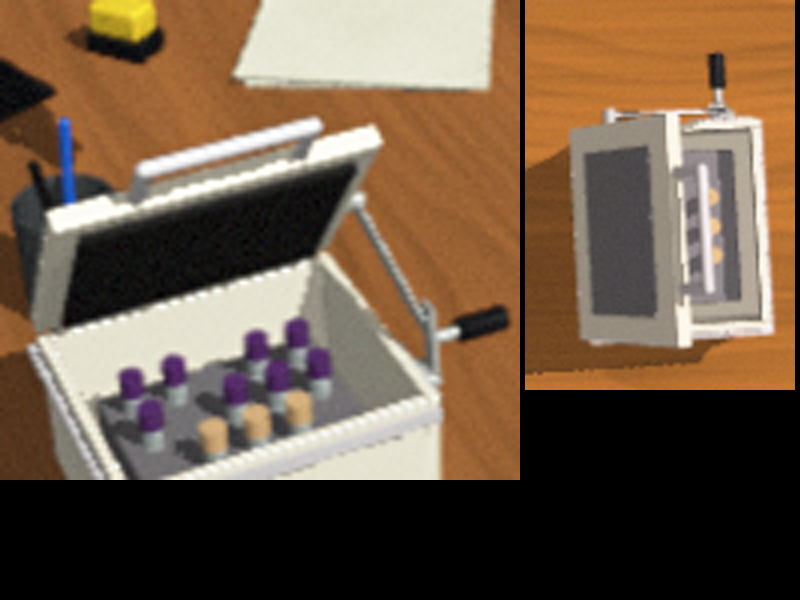

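The stay holds unlocked with the lid ajar. Bar midpoints are at side (217.5,197.4) and top (260.7,256.5).

Run:
```python
from h import *
np.set_printoptions(precision=4,suppress=True)
b,e=tri((217.5,197.4),(260.7,256.5)); O=np.array([.468,.067,0])
d=own(b-O) if 0 else R.from_euler('z',-YAW).apply(b-O)
print("bar",b,e,"own",d,"r",np.hypot(d[1]-.085,d[2]-.1),"th",np.arctan2(d[2]-.1,.085-d[1]))
e1=tri((195,203.5),(262,277.3)),tri((240,191.2),(259.3,235.7)); print(e1)
th0=np.arctan2(d[2]-.107,.085-d[1]); print(th0)
Rt=tilt(0); todo(b+[0,0,.08],Rt)
for th in np.arange(th0,-.05,-.1): print(th,O+own([d[0],.085-.208*np.cos(th)+.007*np.sin(th),.1+.208*np.sin(th)+.007*np.cos(th)]))
```

```text
bar [0.4682 0.0353 0.2759] 0.0027697909124225206 own [-0.0011 -0.0316  0.2759] r 0.21104044419593182 th 0.9852245205331148
((array([0.4163, 0.0329, 0.2754]), np.float64(0.002314501174774453)), (array([0.5211, 0.0378, 0.2768]), np.float64(0.0049247707164908824)))
0.9663738963087911
rotvec tool [0.003 0.619 0.001] ang deg 35.48
shift cm in current axes [-13.01 -15.59   9.41] in target axes [-16.08 -15.56   0.14]
0.9663738963087911 [0.468  0.0395 0.2751]
0.8663738963087911 [0.4687 0.0226 0.263 ]
0.7663738963087912 [0.4693 0.007  0.2493]
0.6663738963087912 [ 0.4699 -0.0072  0.2341]
0.5663738963087912 [ 0.4704 -0.0197  0.2175]
0.4663738963087912 [ 0.4708 -0.0306  0.1998]
0.36637389630879125 [ 0.4712 -0.0396  0.181 ]
0.26637389630879127 [ 0.4715 -0.0468  0.1615]
0.1663738963087913 [ 0.4717 -0.0519  0.1413]
0.06637389630879131 [ 0.4718 -0.055   0.1208]
-0.033626103691208664 [ 0.4719 -0.0561  0.1   ]
```

Bar position agrees with the hinge radius (0.211 vs 0.208). Moving above it with the tool pointing down.

Call:
arm_command(deltas="0 0.1 0 0 0 -0.5 0.5; 0 0.1 0 0 0 0 0.5; 0 0.1 0 0 0 0 0.5; 0 0.1 0 0 0 0 0.5; 0 0.1 0 0 0 0 0.5; 0 0.1 0 0 0 0 0.5; 0 0.02 0 -1 -1 0 0.5; 0 0 0 -2.5 -2.5 0 0.5; 0 0 0 -2.5 -2.5 0 0.5; 0 0 0 -2.5 -2.5 0 0.5")

```text
t: 15.57
tcp_pos: [0.5341, 0.1137, 0.3593]
tool_rot: [0.693, 0.721, -0.001, 0.0]
ft_force: [0.1, -1.0, 0.7]
opening: 0.5
```

Call:
arm_command(deltas="0 0 0 -2.5 -2.5 0 0.5; 0 0 0 -2.5 -2.5 0 0.5; 0 0 0 -1 -1 0 0.5; 0 0 0 0 0 0 0.5; 0 0 0 0 0 0 0.5")

```text
t: 15.98
tcp_pos: [0.4778, 0.0527, 0.3604]
tool_rot: [0.693, 0.721, 0.0, 0.0]
ft_force: [0.3, 0.6, -0.1]
opening: 0.503
```

Run:
```python
from h import *
s=bot.read_state(); print(s["tcp_pos"],s["qpos"]); todo([.468,.037,.276],tilt(0))
```

```text
[0.47781001 0.05270649 0.36035708] [-0.31982306  0.04747954  0.15193768  1.78467243 -0.00708755  1.30912084
  1.44363821]
rotvec tool [ 0.001  0.    -0.001] ang deg 0.08
shift cm in current axes [-1.53 -1.05  8.44] in target axes [-1.53 -1.04  8.44]
```

Call:
arm_command(deltas="0 0 0 -1 -0.5 0 0.5; 0 0 0 -0.5 -0.5 2 0.5; 0 0 0 0 0 2 0.5; 0 0 0 0 0 2 0.5; 0 0 0 0 0 1.5 0.5; 0 0 0 0 0 0.9 0.5; 0 0 0 0 0 0 0.5; 0 0 0 0 0 0 0.6; 0 0 0 0 0 0 0.7; 0 0 0 0 0 0 0.75")

```text
t: 16.82
tcp_pos: [0.4694, 0.0379, 0.2771]
tool_rot: [0.693, 0.721, 0.001, 0.001]
ft_force: [-0.2, 0.0, 0.6]
opening: 0.245
```

Call:
arm_command(deltas="0 0 0 0 0 0 0.8; 0 0 0 0 0 0 0.85; 0 0 0 0 0 0 0.95; 0 0 0 0 0 0 0.95; 0 0 0 0 0 0 0.95", force=40)

```text
t: 17.23
tcp_pos: [0.4691, 0.038, 0.2766]
tool_rot: [0.693, 0.721, 0.0, 0.001]
ft_force: [-0.9, 2.3, 5.1]
opening: 0.053
```

Call:
arm_command(deltas="0 0 0 0 0 0 1; 0 0 0 0 0 0 1; 0 0 0 0 0 0 1")

```text
t: 17.48
tcp_pos: [0.4693, 0.0375, 0.2768]
tool_rot: [0.693, 0.721, 0.0, 0.001]
ft_force: [-1.3, -0.3, 9.0]
opening: -0.0
```

Run:
```python
from h import *
for n in ("side","top"): cv2.imwrite(f"pics/i_{n}.png",optics.read_camera(n)[:,:,::-1])
for n,sl in dict(side=[("col",198),("col",203),("col",236)],top=[("row",239),("row",275)]).items():
  for f in "gi":
    g=cv2.imread(f"pics/{f}_{n}.png").min(2)
    for k,v in sl:
      print(f,n,k,v,(g[180:225,v] if k=="col" else g[v,245:285]).tolist())
```

```text
g side col 198 [53, 50, 51, 58, 53, 56, 53, 54, 53, 59, 52, 53, 56, 53, 51, 49, 51, 49, 51, 117, 233, 254, 242, 199, 107, 75, 125, 140, 147, 207, 246, 195, 126, 93, 50, 31, 24, 20, 13, 14, 16, 14, 15, 9, 16]
g side col 203 [56, 56, 54, 58, 54, 55, 54, 51, 54, 50, 54, 54, 55, 52, 54, 58, 53, 66, 167, 236, 250, 236, 170, 85, 96, 133, 141, 205, 247, 244, 172, 117, 77, 46, 38, 22, 12, 11, 17, 16, 13, 16, 6, 11, 12]
g side col 236 [158, 143, 83, 50, 49, 46, 48, 50, 44, 102, 232, 254, 242, 201, 124, 107, 108, 115, 123, 168, 212, 154, 105, 76, 38, 28, 15, 11, 13, 15, 14, 8, 15, 7, 15, 11, 13, 5, 10, 18, 20, 19, 12, 21, 73]
i side col 198 [64, 66, 64, 62, 62, 66, 62, 60, 61, 66, 65, 64, 64, 66, 63, 63, 60, 58, 56, 57, 119, 243, 255, 253, 233, 139, 108, 150, 160, 175, 255, 255, 216, 143, 99, 56, 39, 27, 16, 15, 19, 18, 13, 19, 16]
i side col 203 [65, 62, 71, 65, 64, 63, 65, 65, 64, 62, 64, 65, 60, 63, 68, 62, 61, 58, 67, 160, 247, 255, 251, 218, 112, 118, 155, 159, 179, 255, 255, 188, 135, 81, 47, 37, 20, 18, 18, 17, 18, 14, 18, 20, 21]
i side col 236 [181, 163, 95, 61, 57, 57, 64, 55, 55, 56
[... 217 characters left out ...]
3, 144, 130, 140, 203, 242, 221, 161, 141, 141, 118, 95, 92, 95, 92, 92, 142, 156, 156, 154, 154, 131, 173, 223, 240, 193, 99, 53, 53, 53, 53]
g top row 275 [126, 128, 128, 124, 127, 133, 126, 117, 114, 117, 121, 118, 119, 114, 136, 197, 236, 227, 167, 144, 143, 109, 95, 92, 94, 93, 96, 143, 153, 157, 155, 156, 137, 140, 221, 237, 212, 107, 47, 49]
i top row 239 [55, 57, 55, 55, 54, 56, 53, 59, 56, 55, 52, 61, 54, 57, 57, 58, 58, 58, 57, 56, 57, 56, 55, 55, 58, 58, 58, 55, 54, 44, 34, 53, 55, 57, 61, 55, 60, 58, 56, 59]
i top row 275 [54, 57, 54, 58, 54, 56, 58, 58, 58, 57, 57, 57, 52, 55, 57, 59, 58, 59, 56, 57, 61, 62, 61, 60, 60, 63, 67, 71, 71, 80, 89, 89, 94, 91, 57, 39, 42, 54, 63, 60]
```

Run:
```python
from h import *
o=np.zeros((600,800,3),np.uint8)
a=cv2.imread("pics/i_side.png")[160:250,170:270];o[:594,:660]=cv2.resize(a,(660,594),interpolation=2)
b=cv2.imread("pics/i_top.png")[200:310,230:300];o[:220,660:800]=cv2.resize(b,(140,220),interpolation=2)
cv2.imwrite("pics/i.png",o); s=bot.read_state(); print(s["tcp_pos"],proj("side",s["tcp_pos"]),proj("side",s["tcp_pos"]-[0,0,.019]))
```

```text
[0.46927325 0.03753351 0.2768121 ] [[216.98454174 196.49159432]] [[217.59531195 203.71609674]]
```

View pics/i.png

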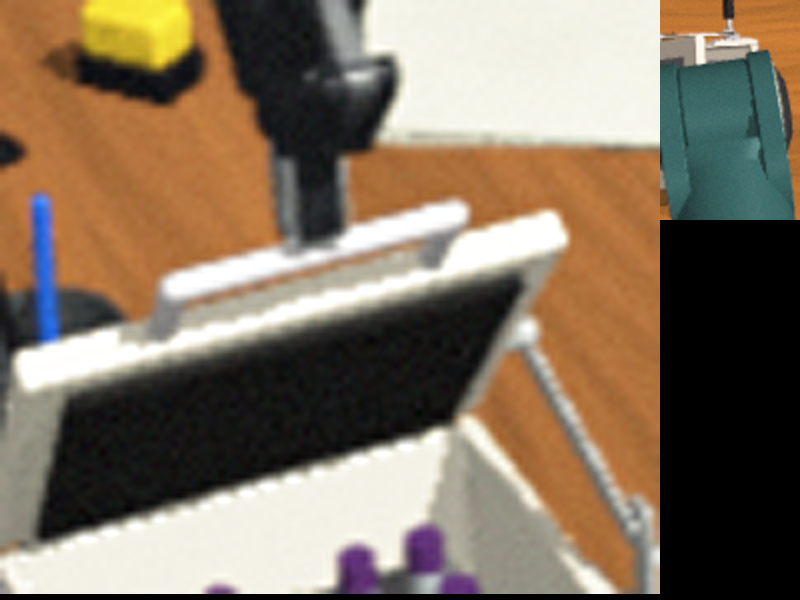

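The last view shows the closed fingers ending at the bar's top/back edge rather than around it, with the bar nearly unmoved. I'll retreat and take it perpendicular to the lid, deeper.

Call:
arm_command(deltas="0 0 0 0 0 -2 1; 0 0 0 0 0 -3 0.9; 0 0 0 1 0 -2 0.7; 0 -0.1 0 1.5 0 0 0.65; 0 -0.1 0 1.5 0 0 0.65; 0 -0.1 0 1.5 0 0 0.65; 0 -0.12 0 1 0 0 0.65; 0 -0.12 0 1 0 0 0.65; 0 -0.12 0 0 0 0 0.65; 0 -0.12 0 0 0 0 0.65")

```text
t: 18.42
tcp_pos: [0.4662, 0.1121, 0.3351]
tool_rot: [0.64, 0.666, -0.264, 0.277]
ft_force: [-0.2, -0.6, -0.8]
opening: 0.35
```

Call:
arm_command(deltas="0 -0.12 0 0 0 0 0.65; 0 0 0 0 0 0 0.65; 0 0 0 0 0 0 0.65")

```text
t: 18.67
tcp_pos: [0.4658, 0.1117, 0.3335]
tool_rot: [0.623, 0.65, -0.302, 0.314]
ft_force: [0.2, -0.3, 0.4]
opening: 0.351
```

Run:
```python
from h import *
s=bot.read_state(); print(bot.nose_length,s["tcp_pos"],s["qpos"],s["ft_force"],s["opening"]); 
cs,ct=[cv2.imwrite(f"pics/j_{n}.png",optics.read_camera(n)[:,:,::-1]) for n in("side","top")]
g=cv2.imread("pics/j_side.png").min(2); print([ (c,180+int(np.argmax(g[180:207,c]))) for c in (198,203,236)], [(c,g[192:206,c].tolist()) for c in (198,236)])
todo(np.array([.469,.035,.273])-tilt(52).apply([0,0,.06]),tilt(52))
```

```text
0.019 [0.46582445 0.11169064 0.33353315] [-0.69883128  0.34566659 -0.01740951  1.75115712  0.66822311  1.68426159
  0.74696059] [ 0.22351637 -0.25727312  0.3958625 ] 0.35142054212143187
[(198, 202), (203, 201), (236, 192)] [(198, [62, 64, 60, 59, 57, 60, 57, 57, 115, 243, 255, 253, 233, 135]), (236, [255, 252, 231, 152, 122, 125, 125, 130, 172, 245, 179, 127, 80, 44])]
rotvec tool [ 0.    -0.01  -0.002] ang deg 0.58
shift cm in current axes [ 0.21 -0.02  3.78] in target axes [ 0.24 -0.02  3.77]
```

Call:
arm_command(deltas="0 0 0 0.2 0 2 0.72; 0 0 0 0 0 2 0.74; 0 0 0 0 0 2 0.74; 0 0 0 0 0 1 0.74; 0 0 0 0 0 1 0.74; 0 0 0 0 0 0.5 0.74; 0 0 0 0 0 0 0.74", force=40)

```text
t: 19.35
tcp_pos: [0.4686, 0.0451, 0.2805]
tool_rot: [0.624, 0.649, -0.301, 0.314]
ft_force: [-0.4, 0.4, 0.5]
opening: 0.261
```

Call:
arm_command(deltas="0 0 0 0 0 0.7 0.74; 0 0 0 0 0 0.7 0.74; 0 0 0 0 0 0.7 0.74; 0 0 0 0 0 0 0.74")

```text
t: 19.68
tcp_pos: [0.469, 0.0282, 0.2666]
tool_rot: [0.624, 0.649, -0.302, 0.314]
ft_force: [0.5, -0.9, 0.1]
opening: 0.26
```

Call:
arm_command(deltas="0 0 0 0 0 0 0.8; 0 0 0 0 0 0 0.86; 0 0 0 0 0 0 0.95; 0 0 0 0 0 0 0.95; 0 0 0 0 0 0 1; 0 0 0 0 0 0 1")

```text
t: 20.18
tcp_pos: [0.4694, 0.0298, 0.2673]
tool_rot: [0.624, 0.65, -0.301, 0.314]
ft_force: [-0.1, 5.2, -1.8]
opening: 0.094
```

Bar gripped (opening 0.094). Working out the arc about the hinge in tool axes.

```bash
cat > arc.py <<'E'
from h import *
s=bot.read_state(); q=R.from_quat(s["tool_rot"])
H=np.array([.468,.067,0])+own([0,.085,.1]); v=R.from_euler('z',-YAW).apply(s["tcp_pos"]-H); 
w=own([1,0,0])  # closing rotation sense about own +x
p=s["tcp_pos"]
for dth in (.06,.1): print(dth,"rot tool",q.inv().apply(w*dth).round(3),"shift cm",(q.inv().apply(R.from_rotvec(w*dth).apply(p-H)-(p-H))*100).round(3))
print("own rel hinge",v.round(4),"r",np.hypot(v[1],v[2]),"th",np.arctan2(v[2]-.007,-v[1]), "ft tool",q.inv().apply(s["ft_force"]).round(1),"tcp",s["tcp_pos"].round(4),"tool z",q.as_matrix()[:,2].round(3),"t",s["t"],s["opening"])
E
python3 arc.py
```

```text
0.06 rot tool [0.   0.06 0.  ] shift cm [-0.012 -0.002  1.243]
0.1 rot tool [0.  0.1 0. ] shift cm [ 0.021 -0.003  2.07 ]
own rel hinge [-1.000e-04 -1.222e-01  1.673e-01] r 0.20712781072457556 th 0.9193783428991191 ft tool [ 4.6  0.1 -3. ] tcp [0.4694 0.0298 0.2673] tool z [ 0.033 -0.783 -0.622] t 20.1833 0.09378396044263575
```

Call:
arm_command(deltas="0 0.02 0 0 0 0.41 1; 0 0.03 0 0 0 0.62 1; 0 0.03 0 0 0 0.62 1; 0 0.03 0 0 0 0.62 1; 0 0 0 0 0 0 1")

```text
t: 20.6
tcp_pos: [0.4701, 0.0116, 0.252]
tool_rot: [0.64, 0.666, -0.265, 0.277]
ft_force: [3.1, 4.3, -8.3]
opening: 0.094
```

```bash
python3 arc.py
```

```text
0.06 rot tool [0.   0.06 0.  ] shift cm [-1.100e-02 -1.000e-03  1.242e+00]
0.1 rot tool [0.  0.1 0. ] shift cm [ 2.300e-02 -2.000e-03  2.069e+00]
own rel hinge [-1.000e-04 -1.404e-01  1.520e-01] r 0.20696296112715815 th 0.8015922070540029 ft tool [8.8 3.3 2.9] tcp [0.4701 0.0116 0.252 ] tool z [ 0.029 -0.707 -0.707] t 20.6 0.0939927711310397
```

Call:
arm_command(deltas="0 0.04 0 0.05 0 0.83 1; 0 0.04 0 0.05 0 0.83 1; 0 0.04 0 0 0 0.83 1; 0 0.04 0 0 0 0.83 1; 0 0.04 0 0 0 0.83 1; 0 0.04 0 0 0 0.83 1; 0 0 0 0 0 0 1")

```text
t: 21.18
tcp_pos: [0.4716, -0.0205, 0.2135]
tool_rot: [0.668, 0.693, -0.187, 0.196]
ft_force: [4.9, -0.8, -1.5]
opening: 0.092
```

Call:
arm_command(deltas="0 0.04 0 0 0 0.83 1; 0 0.04 0 0 0 0.83 1; 0 0.04 0 0 0 0.83 1; 0 0.04 0 0 0 0.83 1; 0 0 0 0 0 0 1")

```text
t: 21.6
tcp_pos: [0.4723, -0.0362, 0.1842]
tool_rot: [0.681, 0.707, -0.133, 0.14]
ft_force: [4.9, -2.7, -0.4]
opening: 0.091
```

```bash
python3 arc.py
```

```text
0.06 rot tool [0.   0.06 0.  ] shift cm [-0.002 -0.002  1.237]
0.1 rot tool [0.  0.1 0. ] shift cm [ 0.037 -0.003  2.062]
own rel hinge [ 1.000e-04 -1.883e-01  8.420e-02] r 0.20627304820103576 th 0.38906326149622406 ft tool [-2.6  4.8  1.5] tcp [ 0.4723 -0.0362  0.1842] tool z [ 0.016 -0.379 -0.925] t 21.6 0.09144239832779047
```

Call:
arm_command(deltas="0 0.04 0 0 0.05 0.83 1; 0 0.04 0 0 0.05 0.83 1; 0 0.04 0 0 0 0.83 1; 0 0.03 0 0 0 0.62 1; 0 0.03 0 0 0 0.62 1; 0 0 0 0 0 0 1")

```text
t: 22.1
tcp_pos: [0.4729, -0.0482, 0.1485]
tool_rot: [0.69, 0.716, -0.073, 0.076]
ft_force: [0.7, -8.6, -0.2]
opening: 0.095
```

Call:
arm_command(deltas="0 0.03 0 0 0 0.62 1; 0 0.03 0 0 0 0.62 1; 0 0.02 0 0 0 0.41 1; 0 0.02 0 0 0 0.41 1; 0 0 0 0 0 0 1")

```text
t: 22.52
tcp_pos: [0.4731, -0.0518, 0.1284]
tool_rot: [0.693, 0.719, -0.039, 0.04]
ft_force: [0.5, -12.5, -1.0]
opening: 0.096
```

```bash
python3 arc.py
```

```text
0.06 rot tool [ 0.    0.06 -0.  ] shift cm [4.000e-03 1.000e-03 1.235e+00]
0.1 rot tool [ 0.   0.1 -0. ] shift cm [4.800e-02 1.000e-03 2.057e+00]
own rel hinge [ 0.0003 -0.2039  0.0284] r 0.2058809801621304 th 0.1044418916243556 ft tool [-12.3   0.    2.4] tcp [ 0.4731 -0.0518  0.1284] tool z [ 0.004 -0.111 -0.994] t 22.5167 0.09648753102422165
```

Call:
arm_command(deltas="0 0.02 0 -0.1 0 0.41 1; 0 0.02 0 -0.1 0 0.41 1; 0 0.02 0 0 0 0.41 1; 0 0.02 0 0 0 0.41 1; 0 0 0 0 0 0 1")

```text
t: 22.93
tcp_pos: [0.4731, -0.0535, 0.112]
tool_rot: [0.693, 0.721, -0.011, 0.011]
ft_force: [-0.7, -2.2, -3.1]
opening: 0.095
```

Call:
arm_command(deltas="0 0.015 0 0 0 0.31 1; 0 0.015 0 0 0 0.31 1; 0 0.01 0 0 0 0.2 1; 0 0 0 0 0 0 1")

```text
t: 23.27
tcp_pos: [0.4732, -0.0537, 0.1041]
tool_rot: [0.693, 0.721, 0.003, -0.003]
ft_force: [-1.0, -5.4, -2.7]
opening: 0.095
```

Call:
arm_command(deltas="0 0.01 0 0 0 0.2 1; 0 0.01 0 0 0 0.2 1; 0 0 0 0 0 0 1")

```text
t: 23.52
tcp_pos: [0.4732, -0.0537, 0.1001]
tool_rot: [0.693, 0.721, 0.01, -0.01]
ft_force: [-2.9, -7.7, -3.4]
opening: 0.092
```

Call:
arm_command(deltas="0 0.01 0 -0.1 0 0.15 1; 0 0.01 0 0 0 0.15 1; 0 0 0 0 0 0 1")

```text
t: 23.77
tcp_pos: [0.4733, -0.0537, 0.0978]
tool_rot: [0.692, 0.721, 0.017, -0.018]
ft_force: [-9.7, -1.6, 18.7]
opening: 0.092
```

Call:
arm_command(deltas="0 0 0 0 0 0.15 1; 0 0 0 0 0 0.15 1; 0 0 0 0 0 0 1")

```text
t: 24.02
tcp_pos: [0.4754, -0.0535, 0.0959]
tool_rot: [0.692, 0.721, 0.018, -0.016]
ft_force: [-1.7, -0.3, 21.6]
opening: 0.093
```

Call:
arm_command(deltas="0 0 0 0 0 0.1 1; 0 0 0 0 0 0.1 1; 0 0 0 0 0 0 1")

```text
t: 24.27
tcp_pos: [0.4761, -0.0534, 0.0948]
tool_rot: [0.692, 0.721, 0.019, -0.016]
ft_force: [-6.8, -0.3, 43.0]
opening: 0.093
```

The hard stop came at the expected height. Unloading and releasing with a narrow opening, then checking.

Call:
arm_command(deltas="0 0 0 0 0 -0.1 1; 0 0 0 0 0 -0.05 1; 0 0 0 0 0 0 0.9; 0 0 0 0 0 0 0.8; 0 0 0 0 0 0 0.74; 0 0 0 0 0 0 0.74; 0 0 0 0 0 -0.5 0.74; 0 0 0 0 0 -1.5 0.74; 0 0 0 0 0 -2.5 0.74; 0 0 0 0 0 0 0.74")

```text
t: 25.1
tcp_pos: [0.4754, -0.0562, 0.1422]
tool_rot: [0.693, 0.721, 0.019, -0.016]
ft_force: [1.9, -0.9, 1.0]
opening: 0.261
```

Call:
arm_command(deltas="0 0 0 0 0 -3 1; 0 0 0 0 0 0 1; 0 0 0 0 0 0 1; 0 0 0 0 0 0 1")

```text
t: 25.43
tcp_pos: [0.4737, -0.0573, 0.1685]
tool_rot: [0.692, 0.721, 0.017, -0.018]
ft_force: [-0.4, -0.2, -0.4]
opening: 0.0
```

Run:
```python
from h import *
s=bot.read_state(); print(s["tcp_pos"],s["ft_force"],s["opening"]); todo([.473,-.054,.14],tilt(0))
g=optics.read_camera("side"); cv2.imwrite("pics/k_side.png",g[:,:,::-1]); m=g.min(2)
O=np.array([.468,.067,0])
for x in (-.04,.04):
  for th in (0,.03):
    print(x,th,"bar px",proj("side",O+own([x,.085-.208*np.cos(th),.107+.208*np.sin(th)]))[0])
for c in (196,202,230,236): print(c,"rows230-285",m[230:285,c].tolist())
```

```text
[ 0.4737386  -0.05732273  0.16853429] [-0.38232515 -0.23035761 -0.3953202 ] 0.0003066156720059599
rotvec tool [ 0.001 -0.049  0.   ] ang deg 2.83
shift cm in current axes [ 0.19 -0.06  2.87] in target axes [ 0.33 -0.06  2.85]
-0.04 0 bar px [220.69459367 285.06833857]
-0.04 0.03 bar px [220.48716077 282.9703538 ]
0.04 0 bar px [253.2481912  274.36447777]
0.04 0.03 bar px [253.15223869 272.28539243]
196 rows230-285 [67, 141, 231, 236, 235, 235, 235, 227, 185, 143, 105, 79, 71, 74, 73, 74, 70, 71, 78, 72, 73, 72, 72, 70, 72, 76, 72, 73, 78, 70, 71, 72, 72, 109, 128, 130, 128, 130, 181, 233, 236, 235, 235, 235, 234, 233, 234, 239, 254, 238, 230, 226, 205, 238, 231]
202 rows230-285 [230, 238, 236, 234, 233, 236, 204, 147, 129, 129, 133, 130, 126, 127, 104, 76, 74, 75, 68, 73, 75, 73, 69, 66, 63, 70, 72, 71, 65, 69, 72, 71, 73, 74, 73, 72, 97, 137, 145, 142, 141, 152, 206, 232, 236, 238, 253, 239, 232, 228, 204, 244, 234, 230, 231]
230 rows230-285 [29, 31, 28, 24, 25, 29, 23, 16, 24, 26, 13, 20, 25, 28, 61, 117, 124, 118, 123, 124, 122, 127, 123, 126, 124, 124, 124, 187, 205, 235, 236, 235, 235, 235, 235, 233, 237, 252, 240, 230, 229, 222, 233, 233, 231, 226, 226, 223, 201, 218, 248, 255, 250, 213, 162]
236 rows230-285 [23, 24, 21, 22, 20, 19, 17, 23, 20, 26, 36, 28, 26, 32, 27, 23, 22, 24, 27, 16, 23, 21, 23, 23, 25, 26, 35, 34, 34, 27, 97, 222, 235, 236, 238, 253, 239, 231, 229, 204, 234, 232, 232, 229, 227, 227, 206, 219, 247, 255, 250, 209, 159, 149, 164]
```

The bar sits within about 1 px of its closed position. I'll press it once more from above with closed fingers to be sure.

Call:
arm_command(deltas="0 -0.04 0 0.1 0 1 1; 0 0 0 0 0 1 1; 0 0 0 0 0 0.5 1; 0 0 0 0 0 0.3 1; 0 0 0 0 0 0 1")

```text
t: 25.9
tcp_pos: [0.4733, -0.0559, 0.1398]
tool_rot: [0.693, 0.721, 0.003, -0.004]
ft_force: [-0.5, 0.2, 0.4]
opening: -0.0
```

Call:
arm_command(deltas="0 0 0 0 0 0.2 1; 0 0 0 0 0 0.2 1; 0 0 0 0 0 0.2 1; 0 0 0 0 0 0.2 1; 0 0 0 0 0 0 1")

```text
t: 26.32
tcp_pos: [0.4737, -0.0557, 0.1324]
tool_rot: [0.693, 0.721, 0.003, -0.003]
ft_force: [-0.3, 0.2, -0.0]
opening: 0.0
```

Call:
arm_command(deltas="0 0 0 0 0 0.2 1; 0 0 0 0 0 0.2 1; 0 0 0 0 0 0.1 1; 0 0 0 0 0 0 1")

```text
t: 26.65
tcp_pos: [0.4737, -0.0556, 0.1275]
tool_rot: [0.693, 0.721, 0.003, -0.003]
ft_force: [-0.2, 0.2, -0.4]
opening: 0.002
```

Call:
arm_command(deltas="0 0 0 0 0 0.2 1; 0 0 0 0 0 0.2 1; 0 0 0 0 0 0 1")

```text
t: 26.9
tcp_pos: [0.4736, -0.0555, 0.1233]
tool_rot: [0.693, 0.721, 0.003, -0.003]
ft_force: [-0.0, 0.3, 0.2]
opening: 0.002
```

Call:
arm_command(deltas="0 0 0 0 0 0.2 1; 0 0 0 0 0 0.2 1; 0 0 0 0 0 0 1")

```text
t: 27.15
tcp_pos: [0.4736, -0.0554, 0.1193]
tool_rot: [0.693, 0.721, 0.003, -0.003]
ft_force: [0.6, -0.2, 0.1]
opening: 0.0
```

Call:
arm_command(deltas="0 0 0 0 0 0.2 1; 0 0 0 0 0 0.2 1; 0 0 0 0 0 0 1")

```text
t: 27.4
tcp_pos: [0.4736, -0.0554, 0.1153]
tool_rot: [0.693, 0.721, 0.003, -0.003]
ft_force: [-0.2, -0.5, -0.8]
opening: -0.002
```

Call:
arm_command(deltas="0 0 0 0 0 0.2 1; 0 0 0 0 0 0.1 1; 0 0 0 0 0 0 1")

```text
t: 27.65
tcp_pos: [0.4737, -0.0554, 0.1125]
tool_rot: [0.693, 0.721, 0.003, -0.003]
ft_force: [-0.2, 0.6, -0.5]
opening: -0.002
```

Call:
arm_command(deltas="0 0 0 0 0 0.1 1; 0 0 0 0 0 0.1 1; 0 0 0 0 0 0 1")

```text
t: 27.9
tcp_pos: [0.474, -0.0554, 0.1111]
tool_rot: [0.693, 0.721, 0.004, -0.003]
ft_force: [-4.9, -0.1, 12.7]
opening: 0.003
```

Call:
arm_command(deltas="0 0 0 0 0 0.1 1; 0 0 0 0 0 0.1 1; 0 0 0 0 0 0 1")

```text
t: 28.15
tcp_pos: [0.4742, -0.0554, 0.1105]
tool_rot: [0.693, 0.721, 0.004, -0.003]
ft_force: [-16.0, 2.6, 45.3]
opening: 0.001
```

Hard, stiff stop with 45 N: the lid is on the rim. Retreating and checking bystanders, the stay and the lid numerically.

Call:
arm_command(deltas="0 0 0 0 0 -0.5 1; 0 0 0 0 0 -1.5 1; 0 0 0 0 0 -3 1; 0 0 0 0 0 -4 1; 0 0 0 0 0 -4 1; 0 0 0 2 0 -3 1; 0 0 0 3 0 0 1; 0 0 0 3 0 0 1; 0 0 0 3 0 0 1; 0 0 0 0 0 0 1")

```text
t: 28.98
tcp_pos: [0.4688, 0.0583, 0.27]
tool_rot: [0.691, 0.723, 0.004, -0.003]
ft_force: [-0.5, 0.7, 0.0]
opening: -0.0
```

Run:
```python
from h import *
s=bot.read_state(); print(s["tcp_pos"],s["ft_force"],s["t"])
I={}
for n in("side","top"): I[n]=optics.read_camera(n)[:,:,::-1]; cv2.imwrite(f"pics/m_{n}.png",I[n])
a=cv2.imread("pics/side0.png").astype(int)
for nm,(x0,x1,y0,y1) in dict(rack=(205,320,330,412),stamp=(318,348,285,328)).items():
    print(nm,"mean diff",np.abs(a[y0:y1,x0:x1]-I["side"][y0:y1,x0:x1]).mean())
g=I["side"].min(2).astype(int)
O=np.array([.468,.067,0])
for th in (0,.015,.03): print(th,[proj("side",O+own([x,.085-.208*np.cos(th),.107+.208*np.sin(th)]))[0].round(1) for x in(-.03,0,.03)])
for c in (225,230,236,245): print(c,265+int(np.argmax(g[265:290,c])),g[270:290,c].tolist())
for el in (2.2,2.5,2.7,2.9): print("knob el",el,proj("side",O+own([.147,-.05+.028*np.cos(el),.088+.028*np.sin(el)]))[0])
m=(I["side"].max(2)<55)[230:285,266:310].astype(np.uint8); n,l,st,ce=cv2.connectedComponentsWithStats(m); print([(st[i,4],ce[i]+[266,230]) for i in range(1,n) if st[i,4]>15])
print("cup0",[np.abs(cv2.imread("pics/top0.png")[y0:y1,x0:x1].astype(int)-I["top"][y0:y1,x0:x1]).mean() for x0,x1,y0,y1 in[(152,190,255,290)]])
```

```text
[0.46884514 0.05831456 0.27003653] [-0.46574686  0.71953184  0.00182451] 28.9833
rack mean diff 16.93937787203959
stamp mean diff 12.31653746770026
0 [array([224.9, 283.7]), array([237.2, 279.7]), array([249.3, 275.7])]
0.015 [array([224.8, 282.7]), array([237.1, 278.6]), array([249.2, 274.6])]
0.03 [array([224.7, 281.6]), array([237. , 277.6]), array([249.2, 273.6])]
225 283 [231, 230, 234, 245, 236, 229, 226, 224, 220, 219, 197, 230, 252, 255, 243, 176, 148, 154, 191, 229]
230 281 [228, 221, 234, 231, 229, 227, 222, 221, 197, 220, 246, 255, 249, 211, 159, 146, 161, 226, 230, 229]
236 279 [232, 232, 231, 227, 225, 227, 198, 216, 248, 255, 249, 212, 157, 149, 155, 224, 230, 230, 227, 228]
245 276 [230, 226, 227, 201, 216, 245, 255, 249, 208, 154, 156, 196, 230, 231, 230, 230, 230, 230, 230, 229]
knob el 2.2 [283.27747429 246.51030024]
knob el 2.5 [284.37826212 249.73439701]
knob el 2.7 [284.90428896 251.91527129]
knob el 2.9 [285.2371917  254.01334429]
[(np.int32(59), array([285.03389831, 250.20338983]))]
cup0 [np.float64(15.38671679197995)]
```

Run:
```python
import cv2,numpy as np
for v,nm,(x0,x1,y0,y1) in [("side","rack",(205,320,330,412)),("side","stamp",(312,354,280,334)),("top","stamp",(300,342,170,206)),("top","rack",(335,390,225,300)),("top","cup",(150,190,252,292))]:
    f=lambda k:cv2.imread(f"pics/{k}.png",0)[y0:y1,x0:x1].astype(np.float32)
    print(v,nm,cv2.phaseCorrelate(f(v+"0"),f("m_"+v),cv2.createHanningWindow((x1-x0,y1-y0),cv2.CV_32F)))
from plant import ticket
print(ticket.hand_in())
```

```text
side rack ((0.03626954625731571, 0.05041229730886698), 0.9717118121959545)
side stamp ((0.5701055340912156, 0.04645786891030923), 0.9542248019465693)
top stamp ((0.5005285473885195, 0.029335427733553132), 0.9439946727988161)
top rack ((0.005629194497650758, 0.4750285807844179), 1.0069356698989869)
top cup ((0.10966413387071938, 0.1055686899053967), 0.9806436449289322)
the job is handed in; nothing more can be done
None
```

The stay is unlocked, the lid is closed, and I handed the job in at about 29 s of the 72 s. I could not measure the bracket's shift, so whether it stayed within 3 mm is unconfirmed.

**Stay:** I lifted the knee by the black knob to a stay angle of about 1.0 rad, with the lid at about 0.95 rad. It stayed unlocked after I let go.

**First lift attempt:** The knob rode at the fingertip edge, so I lowered it back and took it again deeper.

**Bracket:** The force along the case was mostly under 10 N. Single readings reached 10.4 N and 11.3 N, above the roughly 10 N at which the bracket may slip.

**Lid:** My first try at gripping the bar handle missed. I took it again square to the lid and lowered it slowly around the hinge to the stop, then pressed once more from above.

**Last checks:**
- **Lid:** it met a stiff stop at about 45 N, and the bar image is within about 1 px of the closed position.
- **Stay:** the knob's position puts the stay angle at about 2.2 rad.
- **Bystanders:** the rack, stamp and cup moved at most about 0.6 px in the images, roughly 1–2 mm or less.
- **Robot:** it touches nothing, and the measured force is near zero.

**Disagreement:** the fingertips seemed to reach much less far past the tool point than the stated 19 mm. I went by contact forces instead.

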